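# Slide the carrier home under the leaf spring

## Task

With the fingertips, press the aluminium slide carrier down on its sprung bed and, keeping it pressed down, slide it under the bridge and the drag leaf spring until its nose is fully home against the end stop; then take the fingers away and leave it there. Do not grip, lift or tip the carrier, and leave the measuring cylinder, the jug and the reagent jar standing where they are.

Things in the scene. Friction and masses are not known exactly. Their poses are not given: they have to be found in the camera images.
- stage: Fixed grey stage with a straight channel, 252 x 112 mm. Origin on the table on the channel's centre line, 18 mm before the bridge; +x is the way in, from the open entry end (x = -151 mm, robot side) to the end stop; z up. Rails at y = +-42 to 52 mm (channel 84 mm wide), tops at z = 34 mm. (Stage coordinates in the entries below.)
- bridge (a point): Middle of the lower entry-side edge of the rigid steel bridge across the channel: stage x = 18, z = 36 mm. The bridge spans stage x = 18 to 32 mm, its top is at z = 46 mm, clamp and screws on it reach 52 mm; its posts stand at y = +-43 to 55 mm.
- stop (a point): Middle of the end stop's face, stage x = 85, z = 25 mm. The stop is 12 mm thick, its top at z = 40 mm. The carrier's nose ends against it.
- bed (a joint): The channel's floor: a steel plate, 228 x 80 mm (stage x = -145 to 83 mm), on springs, staying level. Metres: 0 = up (its top at z = 26 mm), 0.008 = fully down (z = 18 mm, rigid stop). Springs push up with about 8 N when up, 12 N when down (bed and carrier weigh 3 to 4.5 N of that).
- leaf (a joint): Steel leaf spring, 28 mm wide, hung from the bridge's far edge (stage x = 32, z = 46 mm), sloping down along +x to its tip at x = 71 mm, whose underside rests at z = 28 mm. Angle in rad, 0 = at rest, grows as the tip is lifted (about 0.1 for 4 mm). It presses down with about 2.5 N at 0.1, 3.5 N at 0.2, and drags on what passes under.
- carrier: Loose aluminium plate 130 x 80 x 14 mm, 0.18 to 0.35 kg, on the bed. Origin: centre of underside; +x to its nose (x = 65 mm), along stage +x. Starts with the nose 8 to 30 mm before the bridge. On the raised bed its top is at z = 40 mm, 4 mm too high for the bridge; fully pressed, at 32 mm. Home: origin at stage x = 20 mm; let go there, the bed lifts it against the bridge.
- thumb (a point): Where to press: on the flat top of the carrier's black thumb rest, at carrier x = -42 mm, 22 mm above the carrier's underside. The rest is flat from carrier x = -62 to -22 mm and 50 mm wide; at its front a cross ridge (carrier x = -22 to -12 mm) stands 10 mm higher, for the fingertips to push against.
- cylinder: Glass measuring cylinder, bystander: foot 64 mm across, 30 mm tube, 135 mm high. Origin under its centre.
- jug: White square plastic jug with a red cap, bystander: 60 x 75 mm, 112 mm high. Origin under its centre.
- reagent: Amber reagent jar, bystander: 60 mm across, 120 mm high. Origin under its centre.
Not all that is in view belongs to the job. Of the things that look like the carrier, the middle-sized one is meant.

How it is judged:
By the outcome, as a careful person would: the job done as asked, in the order asked, and still so for the second after the job is handed in, with the robot touching nothing.
It also fails if it takes over 48 s, if anything falls off the work surface, if the arm or the gripper's body presses on something with over 40 N, if the wrist force passes 120 N, or if a joint passes its speed limit or range.

## Robot

A 6-joint arm with a two-finger parallel gripper is mounted at the origin on the work surface. World frame = base frame: x ahead of the robot, y to its left, z up, the work surface at z = 0. Lengths are in m, angles in rad, forces in N, time in s.
With the tool pointing down it reaches from about 0.275 to 0.825 m from the base axis. Payload 5.2 kg.
Tool frame: the origin (TCP) lies on the centre line of the jaws, within the pads' length; the fingertips stand 14 mm ahead of it and the grasp point (between the pads) lies 5 mm behind it; z points along the fingers, y is the direction in which the jaws open and shut (so a half turn about z gives the same grasp; the last joint's range is limited). The gripper opens to 93 mm and grips with 3 to 60 N. Pads are 15 mm wide; open, the fingers measure 128 mm over their backs; the gripper's body (75 mm by 188 mm) begins 65 mm behind the grasp point.
Start: joints at [-1.374, 0.259, 1.535, -0, 1.348, -0.203], TCP at [0.214, -0.507, 0.233] pointing down, gripper open.
Joint ranges: [-3.14, 3.14], [-0.91, 2.08], [0.19, 2.58], [-1.22, 4.36], [0.22, 2.71], [-3.12, 3.12]. Speed limits (rad/s): [2.57, 2.57, 3.14, 3.14, 3.14, 3.14].

## Interface

Orientations are given as a unit quaternion [x, y, z, w].
In Python, from bench import observe, capture, close_job, masks_of gives the robot as it stands.
- The arm moves only by the shell command python3 -m inch 'ROWS' [FORCE]. ROWS is text: rows parted by semicolons, each of 7 numbers parted by spaces: the opening, from -1 (shut) to 1 (fully open), then the shift along the tool's x, y, z in m, then the turn, a rotation vector about the tool's x, y, z in rad. In form: gripper x y z rx ry rz; .... A call has 1 to 12 rows; each row shifts and turns the commanded pose from where the row before left it, along the tool's axes as they then stand; what a row does not reach is not made up. A row lasts 1/12 s, in which the tool goes at most 41.7 mm and 7.16 degrees, less where a joint would pass 70% of its speed; a pose out of reach is approached as far as the arm can. A call with a gripper value outside its range is refused whole. The fingers move at their own pace and stop on an object; FORCE is the grip in N (left out, the last holds). Time passes only in rows, so rows that do not move let the fingers close. It gives the time, the measured TCP pose, the force and the opening at its end, in the units of the state.
- observe(): the state, without advancing time (a new reading comes with each control period).
- capture(name): name is "side" or "top"; returns a dict with "image" (400x640x3 uint8, blue, green, red), "range_z" (400x640 float32, m along the optical axis (not along the pixel's ray), 0 where there is no reading), "K" (3x3 intrinsics, pixels), "dist" ([k1, k2, p1, p2, k3] as OpenCV has them; the pictures are not rectified), "rvec" (rotation vector, rad) and "tvec" (3), from world to camera coordinates, as OpenCV has them. Camera axes: x right, y down, z forward; pixel columns grow to the right and rows downward; lengths in m; the calibration is good to about 2 mm. A picture is of the moment at which its call begins.
- close_job(): hands the job in, once; it reports no verdict.
Trained networks look in a picture, given as the dict that the camera call returned (one of the last four; its "shot" number tells which), for a name from the list of things; names that differ only in an ending like _2 or _b are one class to them, and where a whole thing is asked for, a point or a joint stands for the part that bears it (a point fixed in the world has none). Each returns a list of dicts, best first, with "conf" (0 to 1); they miss things now and then, are a little off and sometimes report something else, mostly with a low value. They report only what shows in the picture. A call takes as long as a camera call. They do not tell look-alikes from the thing itself.
- masks_of(picture, name): "pixels" (400x640 bool, what is visible of it) and "extent" ([left, top, right, bottom] in pixels, round what is visible of it).
The state is a dict: "time_s": time; "q": joint angles; "joint_vel": joint speeds; "joint_efforts": joint torques, N m; "tool_pos": TCP position; "tcp_rot": TCP orientation; "wrist_force": force on the tool from outside, world axes, zero at the start; "wrist_torque": the same for the moment, N m; "width": finger opening in m.
Only numpy, scipy, OpenCV 4.12 (cv2) and the standard library are available. Lean on these libraries where they do the work, as an engineer would, in place of code of your own. Each camera call takes 0.05 s, during which the arm holds its last target.

## Working session

There is one attempt and no reset: what is moved stays moved. The work goes in short steps, Python scripts to look and compute and a shell command to move; the robot and the scene stay as the last step left them, time stands still between calls to the robot, and variables do not carry over. Pictures are saved under pics/ and viewed, and the job is handed in when it is done.

```bash
mkdir -p pics; ls; python3 - <<'E'
from bench import *
import cv2,pickle
print(observe())
for n in("top","side"):
    d=capture(n); cv2.imwrite(f"pics/{n}0.png",d["image"]); pickle.dump(d,open(f"{n}0.pkl","wb"))
    print(n,d["K"],d["dist"],d["rvec"],d["tvec"])
    for o in("carrier","stage","thumb","cylinder","jug","reagent","leaf","bed"):
        print(o,[(r["conf"],r["extent"]) for r in masks_of(d,o)])
E
```

```text
pics
{'time_s': 0.0, 'q': array([-1.37378201e+00,  2.59329362e-01,  1.53605548e+00, -5.49135906e-06,
        1.34800189e+00, -2.02799593e-01]), 'joint_vel': array([ 2.64079884e-03, -1.31304904e-03, -2.53527674e-04,  2.34525019e-04,
       -2.11795023e-03, -6.01922285e-05]), 'joint_efforts': array([ 4.80331892e-06, -4.37311506e+01, -2.84003860e+01,  7.18634203e-02,
        4.11565835e-02, -1.31592128e-04]), 'tool_pos': array([ 0.21400354, -0.50610226,  0.23183611]), 'tcp_rot': array([ 9.80084544e-01,  1.98578655e-01, -8.24461287e-08, -8.97045205e-04]), 'wrist_force': array([0.42520317, 0.5448442 , 0.27650608]), 'wrist_torque': array([ 0.05113231, -0.02857323, -0.0086318 ]), 'width': 0.09294662910820221}
top [[416.79926967   0.         321.09036784]
 [  0.         416.79926967 201.67660656]
 [  0.           0.           1.        ]] [0.00337479 0.         0.         0.         0.        ] [ 2.1253705  -2.17523976  0.12453711] [0.04113314 0.48534563 0.79462464]
carrier [(0.89, [391.5, 262.6, 445.8, 313.2]), (0.77, [339.0, 164.2, 381.4, 232.6]), (0.56, [204.4, 239.0, 283.0, 340.0])]
stag
[... 542 characters left out ...]
  1.        ]] [-0.07456156  0.          0.          0.          0.        ] [ 0.51639815 -2.62245893  1.27974247] [0.46791577 0.13995033 0.7729851 ]
carrier [(0.95, [320.9, 280.3, 440.9, 342.0]), (0.92, [406.4, 176.4, 450.4, 208.2]), (0.56, [292.7, 170.0, 366.0, 207.8])]
stage [(0.77, [251.7, 156.8, 382.8, 233.8])]
thumb [(0.96, [291.9, 168.7, 369.8, 207.6]), (0.95, [407.1, 174.9, 452.3, 206.8]), (0.92, [324.5, 278.4, 441.2, 340.4])]
cylinder [(0.91, [267.5, 197.7, 303.2, 277.6])]
jug [(0.6, [359.5, 114.5, 389.6, 170.9]), (0.39, [249.9, 162.5, 380.4, 235.0])]
reagent [(0.95, [307.2, 102.6, 339.9, 159.6])]
leaf [(0.64, [269.8, 170.9, 291.7, 184.2])]
bed [(0.83, [266.2, 170.2, 376.8, 214.5])]
```

View pics/top0.png

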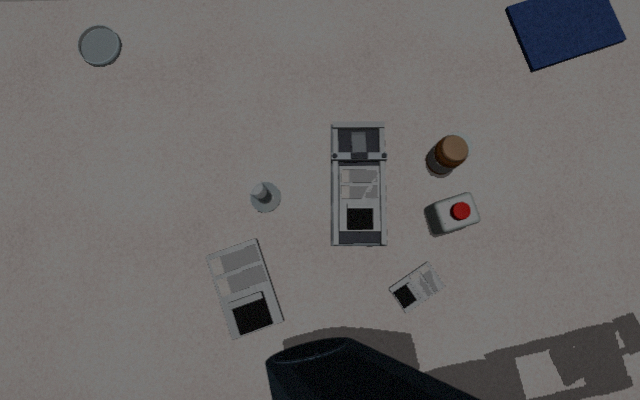

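View pics/side0.png

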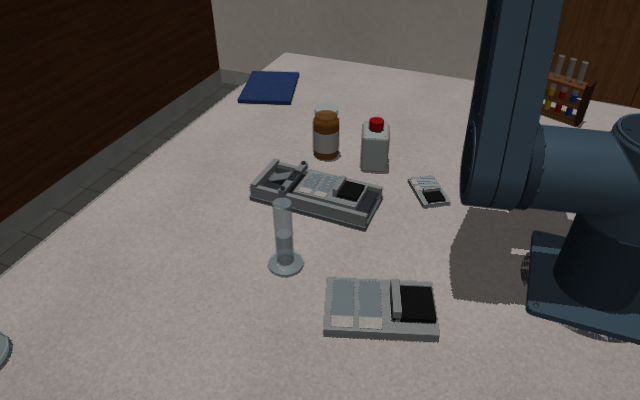

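Look-alikes in the top view: a large plate at (245,288), one in the stage's channel at (360,198) and a small one at (417,287). The middle-sized one, in the channel, is the carrier. Next I'll crop it and measure.

```bash
cat > h.py <<'E'
import numpy as np,cv2,pickle
def pts(d,uv=None):
    "world points for the given pixels (or all) with depth"
    R=cv2.Rodrigues(np.array(d["rvec"]))[0];t=np.array(d["tvec"]).ravel()
    if uv is None:
        v,u=np.mgrid[0:400,0:640]; uv=np.stack([u.ravel(),v.ravel()],1)
    uv=np.asarray(uv,float).reshape(-1,2)
    n=cv2.undistortPoints(uv.reshape(-1,1,2),d["K"],d["dist"]).reshape(-1,2)
    z=d["range_z"][uv[:,1].round().astype(int),uv[:,0].round().astype(int)]
    return (np.c_[n*z[:,None],z]-t)@R
def ray(d,uv,h):
    "world point on plane z=h for pixel"
    R=cv2.Rodrigues(np.array(d["rvec"]))[0];t=np.array(d["tvec"]).ravel()
    n=cv2.undistortPoints(np.asarray(uv,float).reshape(-1,1,2),d["K"],d["dist"]).reshape(-1,2)
    C=-R.T@t; D=np.c_[n,np.ones(len(n))]@R
    return C+D*((h-C[2])/D[:,2])[:,None]
def proj(d,P): return cv2.projectPoints(np.asarray(P,float).reshape(-1,1,3),d["rvec"],d["tvec"],d["K"],d["dist"])[0].reshape(-1,2)
E
python3 - <<'E'
from h import *
d=pickle.load(open("top0.pkl","rb"))
im=d["image"]; c=im[110:260,310:410]; c=cv2.convertScaleAbs(c,alpha=1.6)
cv2.imwrite("pics/crop0.png",cv2.resize(c,None,fx=4,fy=4,interpolation=cv2.INTER_CUBIC))
s=pickle.load(open("side0.pkl","rb"))
c=cv2.convertScaleAbs(s["image"][145:240,240:395],alpha=1.6)
cv2.imwrite("pics/crop0s.png",cv2.resize(c,None,fx=5,fy=5,interpolation=cv2.INTER_CUBIC))
P=pts(d).reshape(400,640,3)
for r in range(118,252,4): print(r,(P[r,325:395:5,2]*1000).round().astype(int))
print(P[198,360],P[219,360])
E
```

```text
118 [ 1 -1 -3  1  2  0 -1 -2  1 -1  2 -3 -1 -1]
122 [-1 -2 40 40 39 41 38 39 41 39 39 39 -1  3]
126 [ 0  3 40 37 40 38 41 39 42 40 40 42 -2  1]
130 [-1 -3 33 26 27 26 25 27 25 27 26 34  2 -1]
134 [ 0  1 31 28 26 27 28 29 32 27 27 36 -1  1]
138 [-1  0 33 27 26 25 35 32 35 24 23 34  1  1]
142 [ 0  0 33 25 27 26 37 38 38 23 27 34 -2  0]
146 [ 0  0 33 25 27 27 40 42 43 25 26 33  1  0]
150 [ 1  1 34 27 26 23 45 46 47 28 30 36  0  0]
154 [ 0 -2 52 48 47 47 50 50 53 45 43 44 50  2]
158 [ 0  0 45 47 47 46 48 47 47 47 44 46 44  0]
162 [-2  0 35 28 26 23 26 26 25 28 29 33 14 -1]
166 [ 0  1 35 41 40 42 37 36 39 39 40 36 33  0]
170 [ 0  0 34 39 39 41 39 37 40 41 41 34 33  3]
174 [ 3  2 34 38 40 40 40 38 41 39 40 30 32  1]
178 [ 0  1 32 41 42 42 43 41 40 40 43 30 33  0]
182 [ 3  0 35 40 41 42 38 40 38 42 41 30 34  0]
186 [ 0  0 36 37 42 39 43 37 43 40 42 26 33  0]
190 [ 0  0 32 39 39 40 38 39 40 43 43 26 33  0]
194 [-3 -2 35 41 40 41 37 38 41 44 38 24 33  2]
198 [ 0  0 33 39 42 39 40 41 42 41 40 26 34  0]
202 [ 3  0 32 38 39 40 39 40 38 39 40 22 32  0]
206 [ 1  1 34 41 39 58 58 58 57 59 39 35 35 -1]
210 [ 0  0 34 39 41 47 47 48 46 48 39 39 35 -3]
214 [-1  0 32 40 36 48 48 49 46 49 39 41 35  0]
218 [ 1  0 35 42 39 48 47 49 47 47 41 38 35  1]
222 [ 0 -1 37 42 41 47 51 47 48 49 41 39 34 -1]
226 [ 0  2 34 40 40 49 48 47 48 45 41 41 35  0]
230 [ 1 -1 34 39 42 40 40 41 40 38 41 41 32  0]
234 [ -1   0  34  26  26  25  24  26  24  26  25  13  35 850]
238 [ 1 -1 32 27 23 26 25 27 27 26 25 11 35  0]
242 [ 0 -1 34 27 26 25 27 24 27 27 25 26 35  2]
246 [ 1 -4 -1 -1 -2  0 -1  0  1 -1 -1 -1  0  2]
250 [-4  2  1  2  1  1  2 -1 -1  1  0  1  0 -1]
[ 0.49033624 -0.04652814  0.04092812] [ 0.4486974  -0.04467857  0.04626413]
```

View pics/crop0.png

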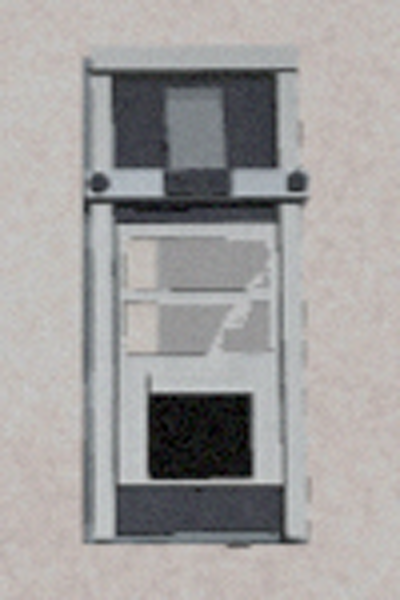

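View pics/crop0s.png

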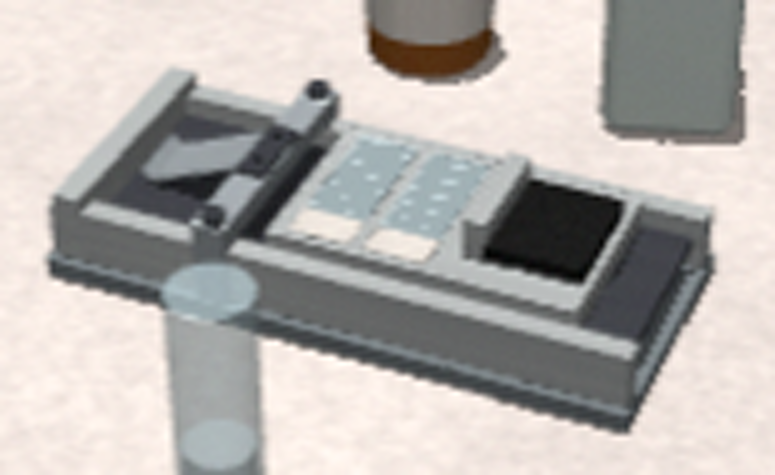

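```bash
python3 - <<'E'
from h import *
d=pickle.load(open("top0.pkl","rb"))
P=pts(d).reshape(400,640,3)
sub=np.zeros((400,640),bool); sub[115:255,322:398]=1
Z=P[...,2]
g=lambda m:P[m&sub]
# channel interior dark/rails : axis from rail tops
m=sub&(Z>0.029)&(Z<0.038)
vs,us=np.nonzero(m)
Q=ray(d,np.c_[us,vs],0.034)
yl=Q[Q[:,1]>-0.02];yr=Q[Q[:,1]<-0.07]
for nm,pp in(("L",Q[(Q[:,1]>-.005)]),("R",Q[Q[:,1]<-.085])):
    k=np.polyfit(pp[:,0],pp[:,1],1);
    r=pp[:,1]-np.polyval(k,pp[:,0]); 
    for _ in range(5):
        ok=abs(r)<.006;k=np.polyfit(pp[ok,0],pp[ok,1],1);r=pp[:,1]-np.polyval(k,pp[:,0])
    print(nm,len(pp),k,pp[:,0].min(),pp[:,0].max(),r[ok].min(),r[ok].max())
for nm,m,h in(("bridge",(Z>.043)&(Z<.049),.046),("thumb",(im:=d["image"].max(2))<40,.048),("ridge",(Z>.055)&(Z<.062),.058)):
    m=m&sub
    if nm=="thumb": m&=(Z>.044)&(Z<.052)
    if nm=="bridge": m[170:]=0
    vs,us=np.nonzero(m); q=ray(d,np.c_[us,vs],h)
    (c,s,a)=cv2.minAreaRect((q[:,:2]*1000).astype(np.float32)); print(nm,len(q),c,s,a,np.median(q,0)[:2],q.min(0),q.max(0))
    if nm=="bridge":
        b=q[(q[:,0]<np.percentile(q[:,0],50)+.008)]
        print('bridge x by y', [(round(y,3),q[abs(q[:,1]-y)<.004][:,0].min().round(4),q[abs(q[:,1]-y)<.004][:,0].max().round(4)) for y in (0,-.015,-.03,-.06,-.075,-.09)])
# edges by pixel: outline on z=0.040 stop top far edge, entry end
E
```

```text
L 556 [-0.01174521  0.00686774] 0.4019238909671512 0.6497155749351342 -0.005214895556001508 0.0059754015583679074
R 606 [-0.02025962 -0.08263053] 0.399811709855738 0.6452035610688573 -0.005426536543558708 0.005763776269697193
bridge 394 (578.6145629882812, -48.09809875488281) (85.64817810058594, 96.50016021728516) 39.91386795043945 [ 0.57578603 -0.04735899] [ 0.54798834 -0.1023545   0.046     ] [0.64212175 0.00633447 0.046     ]
bridge x by y [(0, np.float64(0.5683), np.float64(0.5825)), (-0.015, np.float64(0.5679), np.float64(0.5821)), (-0.03, np.float64(0.5675), np.float64(0.5876)), (-0.06, np.float64(0.5667), np.float64(0.6421)), (-0.075, np.float64(0.5664), np.float64(0.5806)), (-0.09, np.float64(0.5659), np.float64(0.5802))]
thumb 519 (502.6219482421875, -38.98210144042969) (99.81641387939453, 147.5916290283203) 84.34727478027344 [ 0.45057517 -0.04394175] [ 0.42924703 -0.09574722  0.048     ] [0.57711246 0.00430444 0.048     ]
ridge 129 (474.5181884765625, -45.586021423339844) (47.81536102294922, 7.704111576080322) 88.62672424316406 [ 0.47449469 -0.04640306] [ 0.47010315 -0.06957916  0.058     ] [ 0.47894091 -0.0215929   0.058     ]
```

```bash
python3 - <<'E'
from h import *
from bench import *
d=pickle.load(open("top0.pkl","rb"));s=pickle.load(open("side0.pkl","rb"))
print("cyl foot",ray(d,[[265,197]],.005),"cyl top",ray(d,[[259,190]],.135))
print("jar top",ray(d,[[455,150]],.12),"jug top",ray(d,[[460,211]],.112),ray(d,[[480,193],[425,207],[433,235]],.1))
print("side cyl foot",ray(s,[[286,264]],.003))
# model check
import numpy as np
th=-.02;o=np.array([.5492,-.0472]);
def W(x,y,z): return [o[0]+x*np.cos(th)-y*np.sin(th),o[1]+x*np.sin(th)+y*np.cos(th),z]
pp=[W(x/1e3,y/1e3,z/1e3) for x,y,z in [(-151,-52,34),(-151,52,34),(97,52,40),(97,-52,40),(85,42,40),(85,-42,40),(18,-42,46),(18,42,46),(32,14,46),(71,14,30),(71,-14,30)]]
cx=.4915-.5492
pp2=[W(cx+x/1e3,y/1e3,z/1e3) for x,y,z in [(65,-40,40),(65,40,40),(-65,40,40),(-65,-40,40),(-22,25,48),(-22,-25,48),(-62,-25,48),(-62,25,48),(-22,25,58),(-22,-25,58)]]
for nm,D,(r0,r1,c0,c1) in(("t",d,(110,260,310,410)),("s",s,(145,240,240,395))):
    f=5; c=cv2.resize(cv2.convertScaleAbs(D["image"][r0:r1,c0:c1],alpha=1.6),None,fx=f,fy=f,interpolation=cv2.INTER_CUBIC)
    for P,col in((pp,(0,0,255)),(pp2,(0,200,0))):
        for u,v in proj(D,P): cv2.circle(c,(int((u-c0+.5)*f),int((v-r0+.5)*f)),3,col,-1)
    if nm=="t": c=cv2.resize(c,None,fx=.8,fy=.8)
    cv2.imwrite(f"pics/mod_{nm}.png",c)
E
```

```text
cyl foot [[0.50193341 0.14490794 0.005     ]] cyl top [[0.49594527 0.13634219 0.135     ]]
jar top [[ 0.56208955 -0.21224112  0.12      ]] jug top [[ 0.45326327 -0.21667325  0.112     ]] [[ 0.48627882 -0.25865456  0.1       ]
 [ 0.4631695  -0.15815344  0.1       ]
 [ 0.41244976 -0.16969689  0.1       ]]
side cyl foot [[0.49964642 0.14822625 0.003     ]]
```

View pics/mod_t.png

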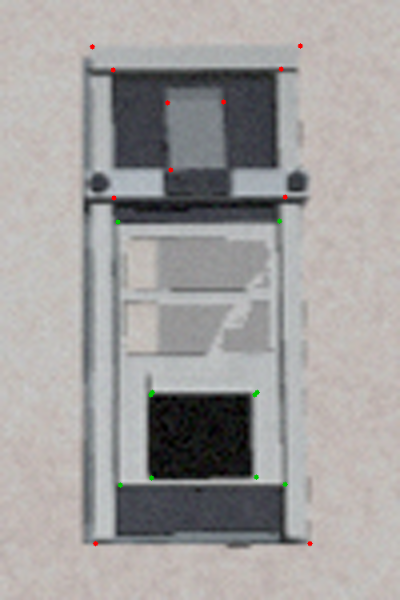

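View pics/mod_s.png

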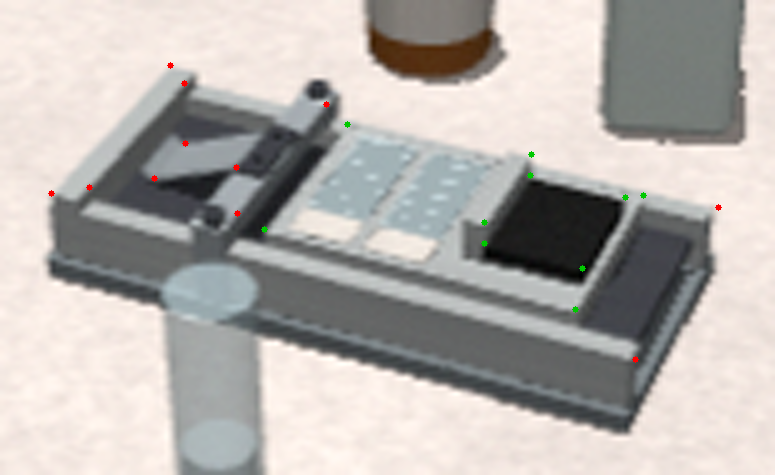

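```bash
python3 -m inch '-1 0 0 0 0 0 0.104; -1 0 0 0 0 0 0.104; -1 0 0 0 0 0 0.104; -1 0 0 0 0 0 0.104; -1 0 -0.02 0 0 0 0; -1 0.01 -0.03 0 0 0 0; -1 0.014 -0.03 0 0 0 0; -1 0.014 -0.03 0 0 0 0; -1 0.014 -0.03 0 0 0 0; -1 0.014 -0.03 0 0 0 0; -1 0.014 -0.03 0 0 0 0; -1 0.014 -0.03 0 0 0 0' 20
```

```text
time_s: 1.9
tool_pos: [0.3122, -0.2768, 0.2328]
tcp_rot: [1.0, -0.008, 0.0, 0.0]
wrist_force: [0.5, -0.8, 0.5]
width: 0.0179
```

```bash
python3 -m inch '-1 0.018 -0.03 0 0 0 0; -1 0.018 -0.03 0 0 0 0; -1 0.018 -0.03 0 0 0 0; -1 0.018 -0.03 0 0 0 0; -1 0.018 -0.03 0 0 0 0; -1 0.018 -0.03 0 0 0 0; -1 0.018 -0.03 0 0 0 0; -1 0.01 -0.02 0 0 0 0.004; -1 0 0 0 0 0 0; -1 0 0 0 0 0 0'
```

```text
time_s: 2.73
tool_pos: [0.4517, -0.0495, 0.2326]
tcp_rot: [1.0, -0.008, -0.0, 0.0]
wrist_force: [-0.1, -0.0, -0.7]
width: 0.0004
```

```bash
python3 -m inch '-1 0.004 -0.0055 0.03 0 0 0.003; -1 0 0 0.03 0 0 0; -1 0 0 0.03 0 0 0; -1 0 0 0.03 0 0 0; -1 0 0 0.025 0 0 0; -1 0 0 0.01 0 0 0; -1 0 0 0 0 0 0; -1 0 0 0 0 0 0'; python3 - <<'E'
from bench import *
from h import *
for n,(r0,r1,c0,c1) in(("top",(110,260,310,410)),("side",(125,245,240,420))):
    d=capture(n); cv2.imwrite(f"pics/{n}1.png",cv2.resize(cv2.convertScaleAbs(d["image"][r0:r1,c0:c1],alpha=1.6),None,fx=4,fy=4,interpolation=cv2.INTER_CUBIC))
print(observe()["tool_pos"])
E
```

```text
time_s: 3.4
tool_pos: [0.4551, -0.046, 0.0775]
tcp_rot: [1.0, -0.012, -0.001, -0.0]
wrist_force: [-0.2, 0.2, -0.8]
width: 0.0008
[ 0.45633638 -0.04601604  0.07874274]
```

View pics/side1.png

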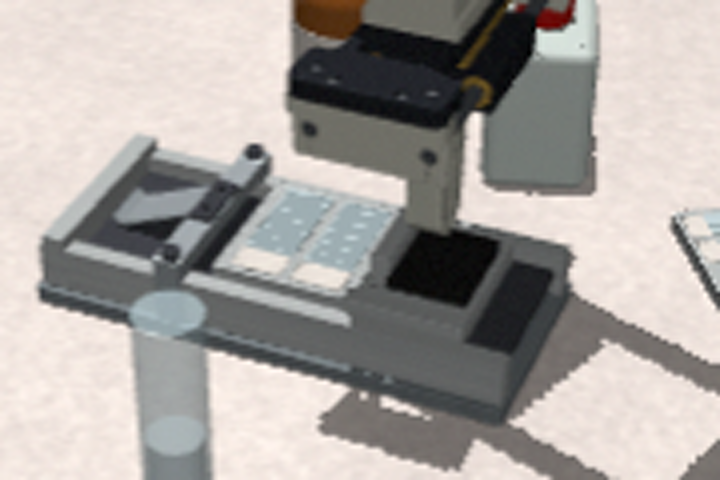

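View pics/top1.png

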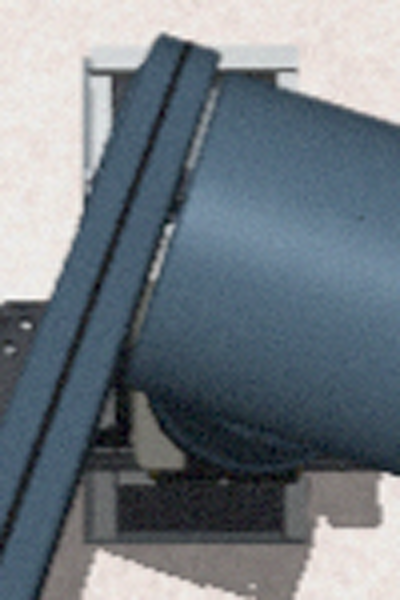

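```bash
python3 -m inch '-1 -0.001 -0.0015 0.008 0 0 0; -1 0 0 0.004 0 0 0; -1 0 0 0.003 0 0 0; -1 0 0 0.002 0 0 0; -1 0 0 0.002 0 0 0; -1 0 0 0 0 0 0; -1 0 0 0 0 0 0'; python3 - <<'E'
from bench import *
from h import *
for n,(r0,r1,c0,c1) in(("side",(125,245,240,420)),):
    d=capture(n); cv2.imwrite(f"pics/{n}2.png",cv2.resize(cv2.convertScaleAbs(d["image"][r0:r1,c0:c1],alpha=1.6),None,fx=4,fy=4,interpolation=cv2.INTER_CUBIC))
o=observe();print(o["tool_pos"],o["wrist_force"])
E
```

```text
time_s: 4.08
tool_pos: [0.4546, -0.0434, 0.0589]
tcp_rot: [1.0, -0.011, -0.0, 0.0]
wrist_force: [-1.9, 0.2, 6.2]
width: 0.0003
[ 0.45459251 -0.04341021  0.05894076] [-1.79937873  0.34692035  6.12921918]
```

View pics/side2.png

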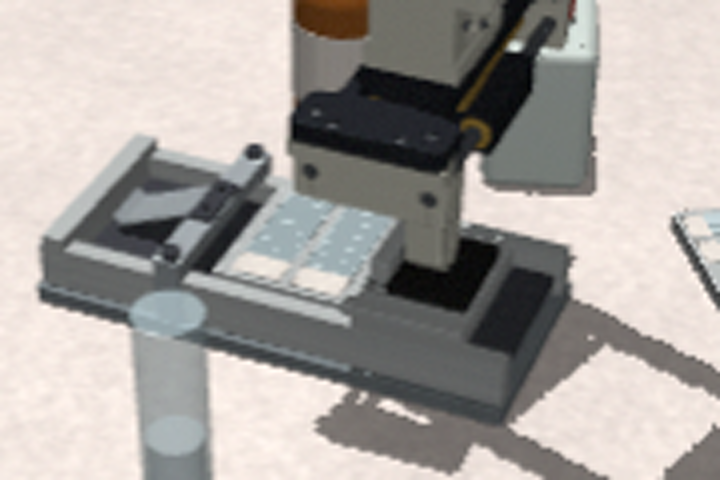

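```bash
python3 -m inch '-1 0 0 0.002 0 0 0; -1 0 0 0.002 0 0 0; -1 0 0 0 0 0 0; -1 0 0 0 0 0 0'; python3 -m inch '-1 0 0 0.001 0 0 0; -1 0 0 0 0 0 0; -1 0 0 0 0 0 0'
```

```text
time_s: 4.47
tool_pos: [0.4546, -0.0434, 0.0551]
tcp_rot: [1.0, -0.011, -0.0, 0.0]
wrist_force: [-3.4, 0.4, 7.9]
width: 0.0002
time_s: 4.72
tool_pos: [0.4546, -0.0434, 0.0542]
tcp_rot: [1.0, -0.011, -0.0, 0.0]
wrist_force: [-3.3, 0.1, 8.3]
width: 0.0004
```

```bash
python3 -m inch '-1 0 0 0.001 0 0 0; -1 0 0 0 0 0 0; -1 0 0 0 0 0 0'; python3 -m inch '-1 0 0 0.0005 0 0 0; -1 0 0 0 0 0 0; -1 0 0 0 0 0 0'
```

```text
time_s: 4.97
tool_pos: [0.4546, -0.0434, 0.054]
tcp_rot: [1.0, -0.011, 0.0, 0.0]
wrist_force: [-5.9, 0.6, 16.7]
width: 0.0007
time_s: 5.22
tool_pos: [0.4546, -0.0434, 0.0539]
tcp_rot: [1.0, -0.011, 0.0, 0.0]
wrist_force: [-7.5, 1.5, 21.5]
width: 0.0006
```

```bash
python3 -m inch '-1 0.002 0 0 0 0 0; -1 0.002 0 0 0 0 0; -1 0.002 0 0 0 0 0; -1 0.002 0 0 0 0 0; -1 0.002 0 0 0 0 0; -1 0.002 0 0 0 0 0; -1 0.002 0 0 0 0 0; -1 0 0 0 0 0 0'; python3 - <<'E'
from bench import *
from h import *
for n,(r0,r1,c0,c1) in(("side",(125,245,240,420)),):
    d=capture(n); cv2.imwrite(f"pics/{n}3.png",cv2.resize(cv2.convertScaleAbs(d["image"][r0:r1,c0:c1],alpha=1.6),None,fx=4,fy=4,interpolation=cv2.INTER_CUBIC))
E
```

```text
time_s: 5.88
tool_pos: [0.4556, -0.0432, 0.0534]
tcp_rot: [1.0, -0.009, -0.013, -0.0]
wrist_force: [-43.7, -7.9, 61.2]
width: 0.0003
```

View pics/side3.png

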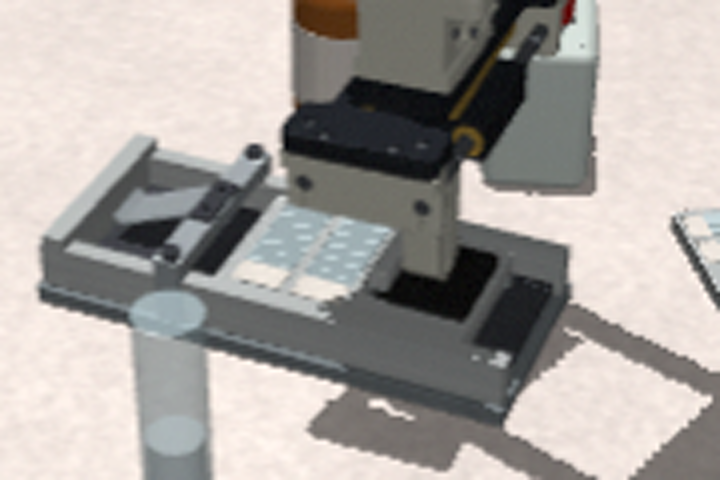

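```bash
python3 -m inch '-1 -0.002 0 0 0 0 0; -1 -0.002 0 0 0 0 0; -1 -0.002 0 0 0 0 0; -1 -0.002 0 0 0 0 0; -1 0 0 0 0 0 0; -1 0 0 0 0 0 0';python3 -m inch '-1 0 0 -0.001 0 0 0; -1 0 0 -0.0005 0 0 0; -1 0 0 0 0 0 0; -1 0 0 0 0 0 0'
```

```text
time_s: 6.43
tool_pos: [0.455, -0.0433, 0.0537]
tcp_rot: [1.0, -0.01, -0.005, 0.0]
wrist_force: [-22.2, -2.3, 38.6]
width: 0.0004
time_s: 6.77
tool_pos: [0.4567, -0.0431, 0.054]
tcp_rot: [1.0, -0.011, -0.004, -0.0]
wrist_force: [-13.0, -1.4, 19.9]
width: 0.0005
```

```bash
python3 -m inch '-1 0.001 0 -0.0003 0 0 0; -1 0.001 0 -0.0003 0 0 0; -1 0.001 0 -0.0003 0 0 0; -1 0 0 0 0 0 0; -1 0 0 0 0 0 0';python3 -m inch '-1 0.001 0 -0.0003 0 0 0; -1 0.001 0 -0.0002 0 0 0; -1 0.001 0 -0.0002 0 0 0; -1 0 0 0 0 0 0; -1 0 0 0 0 0 0'; python3 - <<'E'
from bench import *
from h import *
for n,(r0,r1,c0,c1) in(("side",(125,245,240,420)),):
    d=capture(n); cv2.imwrite(f"pics/{n}4.png",cv2.resize(cv2.convertScaleAbs(d["image"][r0:r1,c0:c1],alpha=1.6),None,fx=4,fy=4,interpolation=cv2.INTER_CUBIC))
E
```

```text
time_s: 7.18
tool_pos: [0.4614, -0.0432, 0.0545]
tcp_rot: [1.0, -0.011, -0.002, -0.0]
wrist_force: [-6.7, -0.1, 8.3]
width: 0.0004
time_s: 7.6
tool_pos: [0.4643, -0.0431, 0.055]
tcp_rot: [1.0, -0.011, -0.002, -0.0]
wrist_force: [-7.9, -0.0, 7.3]
width: 0.0007
```

View pics/side4.png

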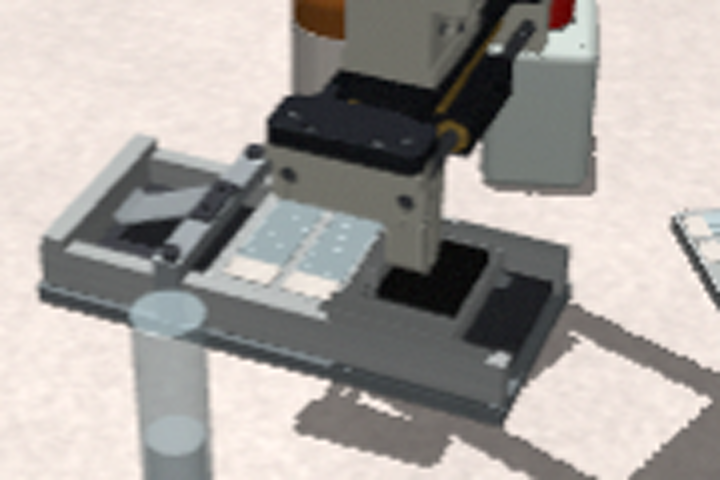

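```bash
python3 -m inch '-1 0.002 0 0.0004 0 0 0; -1 0.002 0 0 0 0 0; -1 0.002 0 0 0 0 0; -1 0.002 0 0 0 0 0; -1 0 0 0 0 0 0'
```

```text
time_s: 8.07
tool_pos: [0.4724, -0.0433, 0.0546]
tcp_rot: [1.0, -0.011, -0.002, -0.0]
wrist_force: [-6.5, -0.1, 8.2]
width: 0.0006
```

```bash
python3 -m inch '-1 0.002 0 0.0001 0 0 0; -1 0.002 0 0 0 0 0; -1 0.002 0 0 0 0 0; -1 0.002 0 0 0 0 0; -1 0.002 0 0 0 0 0; -1 0.002 0 0 0 0 0; -1 0 0 0 0 0 0'; python3 - <<'E'
from bench import *
from h import *
for n,(r0,r1,c0,c1) in(("side",(125,245,240,420)),):
    d=capture(n); cv2.imwrite(f"pics/{n}5.png",cv2.resize(cv2.convertScaleAbs(d["image"][r0:r1,c0:c1],alpha=1.6),None,fx=4,fy=4,interpolation=cv2.INTER_CUBIC))
E
```

```text
time_s: 8.65
tool_pos: [0.4845, -0.0436, 0.0545]
tcp_rot: [1.0, -0.011, -0.002, -0.0]
wrist_force: [-6.8, 0.7, 7.1]
width: 0.0006
```

View pics/side5.png

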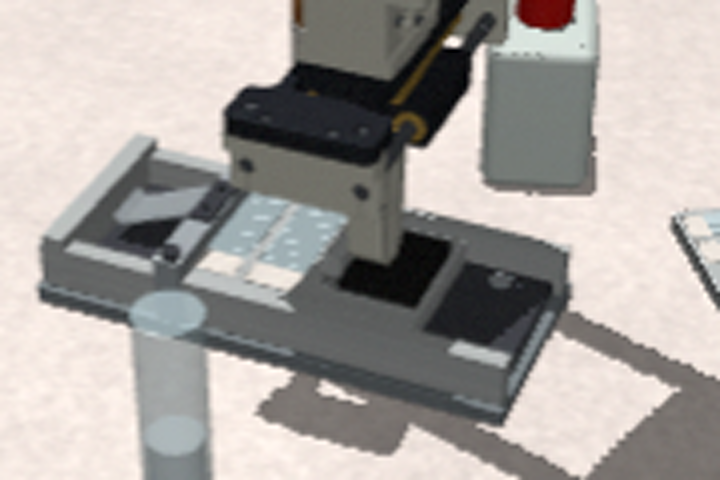

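The nose is now under the bridge, with the finger against the ridge at (385,250). I'll keep pushing.

```bash
python3 -m inch '-1 0.002 0 0 0 0 0; -1 0.002 0 0.0001 0 0 0; -1 0.002 0 0 0 0 0; -1 0.002 0 0 0 0 0; -1 0.002 0 0 0 0 0; -1 0.002 0 0.0001 0 0 0; -1 0 0 0 0 0 0'; python3 -m inch '-1 0.002 0 0 0 0 0; -1 0.002 0 0 0 0 0; -1 0.002 0 0.0001 0 0 0; -1 0.002 0 0 0 0 0; -1 0.002 0 0 0 0 0; -1 0.002 0 0 0 0 0; -1 0 0 0 0 0 0'
```

```text
time_s: 9.28
tool_pos: [0.4964, -0.0439, 0.0543]
tcp_rot: [1.0, -0.011, -0.002, -0.0]
wrist_force: [-6.5, 0.1, 7.6]
width: 0.0004
time_s: 9.87
tool_pos: [0.5082, -0.0441, 0.0543]
tcp_rot: [1.0, -0.011, -0.003, -0.0]
wrist_force: [-7.1, 0.3, 9.1]
width: 0.0005
```

```bash
python3 -m inch '-1 0.002 0 0.0001 0 0 0; -1 0.002 0 0.0001 0 0 0; -1 0.002 0 0 0 0 0; -1 0.002 0 0 0 0 0; -1 0.002 0 0 0 0 0; -1 0.002 0 0 0 0 0; -1 0 0 0 0 0 0'; python3 - <<'E'
from bench import *
from h import *
for n,(r0,r1,c0,c1) in(("side",(125,245,240,420)),):
    d=capture(n); cv2.imwrite(f"pics/{n}6.png",cv2.resize(cv2.convertScaleAbs(d["image"][r0:r1,c0:c1],alpha=1.6),None,fx=4,fy=4,interpolation=cv2.INTER_CUBIC))
E
```

```text
time_s: 10.45
tool_pos: [0.5164, -0.0442, 0.0542]
tcp_rot: [1.0, -0.011, -0.006, -0.001]
wrist_force: [-18.5, -1.5, 22.5]
width: 0.0004
```

View pics/side6.png

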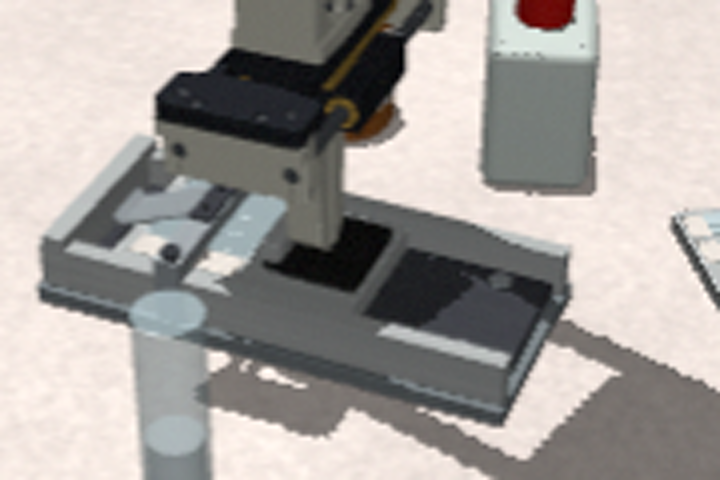

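```bash
python3 -m inch '-1 0 0 -0.0004 0 0 0; -1 0.001 0 -0.0003 0 0 0; -1 0.001 0 0 0 0 0; -1 0 0 0 0 0 0; -1 0 0 0 0 0 0'
```

```text
time_s: 10.92
tool_pos: [0.5209, -0.0443, 0.0543]
tcp_rot: [1.0, -0.011, -0.004, -0.001]
wrist_force: [-10.0, 0.2, 7.9]
width: 0.0005
```

```bash
python3 -m inch '-1 0.0015 0 0 0 0 0; -1 0.0015 0 0 0 0 0; -1 0.0015 0 0 0 0 0; -1 0.0015 0 0 0 0 0; -1 0 0 0 0 0 0'; python3 -m inch '-1 0.0015 0 0 0 0 0; -1 0.0015 0 0 0 0 0; -1 0.0015 0 0 0 0 0; -1 0 0 0 0 0 0'
```

```text
time_s: 11.33
tool_pos: [0.5268, -0.0443, 0.0543]
tcp_rot: [1.0, -0.011, -0.004, -0.001]
wrist_force: [-9.4, 0.1, 7.8]
width: 0.0003
time_s: 11.67
tool_pos: [0.5316, -0.0445, 0.0543]
tcp_rot: [1.0, -0.011, -0.004, -0.001]
wrist_force: [-9.8, 0.9, 8.2]
width: 0.0005
```

```bash
python3 -m inch '-1 0.0015 0 0 0 0 0; -1 0.0015 0 0 0 0 0; -1 0.001 0 0 0 0 0; -1 0 0 0 0 0 0'; python3 -m inch '-1 0.001 0 0 0 0 0; -1 0.001 0 0 0 0 0; -1 0.001 0 0 0 0 0; -1 0 0 0 0 0 0';python3 - <<'E'
from bench import *
from h import *
for n,(r0,r1,c0,c1) in(("side",(125,245,240,420)),):
    d=capture(n); cv2.imwrite(f"pics/{n}7.png",cv2.resize(cv2.convertScaleAbs(d["image"][r0:r1,c0:c1],alpha=1.6),None,fx=4,fy=4,interpolation=cv2.INTER_CUBIC))
E
```

```text
time_s: 12.0
tool_pos: [0.5355, -0.0446, 0.0543]
tcp_rot: [1.0, -0.011, -0.004, -0.001]
wrist_force: [-9.7, 0.4, 8.0]
width: 0.0005
time_s: 12.33
tool_pos: [0.5376, -0.0446, 0.0543]
tcp_rot: [1.0, -0.011, -0.005, -0.001]
wrist_force: [-12.4, 0.4, 9.8]
width: 0.0004
```

View pics/side7.png

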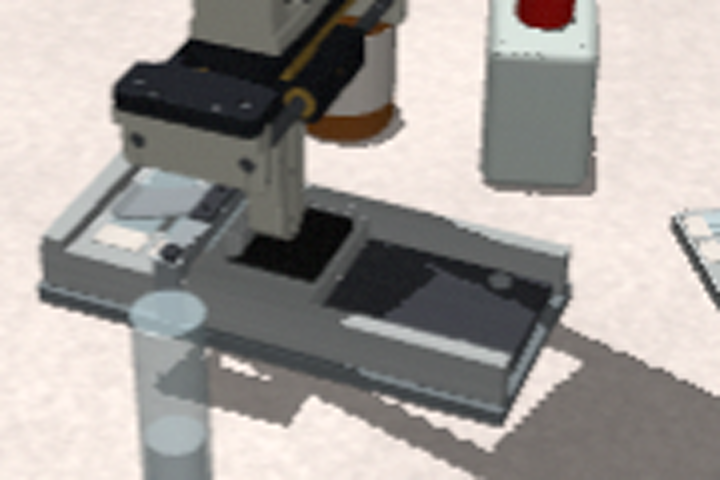

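```bash
python3 -m inch '-1 0.001 0 0 0 0 0; -1 0.001 0 -0.0002 0 0 0; -1 0 0 0 0 0 0; -1 0 0 0 0 0 0'; python3 -m inch '-1 0.001 0 0 0 0 0; -1 0.001 0 -0.0003 0 0 0; -1 0 0 0 0 0 0; -1 0 0 0 0 0 0'
```

```text
time_s: 12.72
tool_pos: [0.5377, -0.0446, 0.0543]
tcp_rot: [1.0, -0.011, -0.007, -0.001]
wrist_force: [-18.3, -1.5, 13.6]
width: 0.0
time_s: 13.05
tool_pos: [0.5378, -0.0446, 0.0543]
tcp_rot: [1.0, -0.011, -0.009, -0.001]
wrist_force: [-22.0, -1.4, 16.8]
width: 0.0006
```

```bash
python3 -m inch '-1 0.001 0 -0.0006 0 0 0; -1 0 0 -0.0004 0 0 0; -1 0 0 0 0 0 0; -1 0 0 0 0 0 0'; python3 - <<'E'
from bench import *
from h import *
d=capture("side"); pickle.dump(d,open("side8.pkl","wb")); cv2.imwrite("pics/side8.png",cv2.resize(cv2.convertScaleAbs(d["image"][145:225,240:340],alpha=1.6),None,fx=7,fy=7,interpolation=cv2.INTER_CUBIC))
E
```

```text
time_s: 13.38
tool_pos: [0.5379, -0.0446, 0.0544]
tcp_rot: [1.0, -0.011, -0.01, -0.001]
wrist_force: [-22.1, -3.3, 11.6]
width: 0.0005
```

View pics/side8.png

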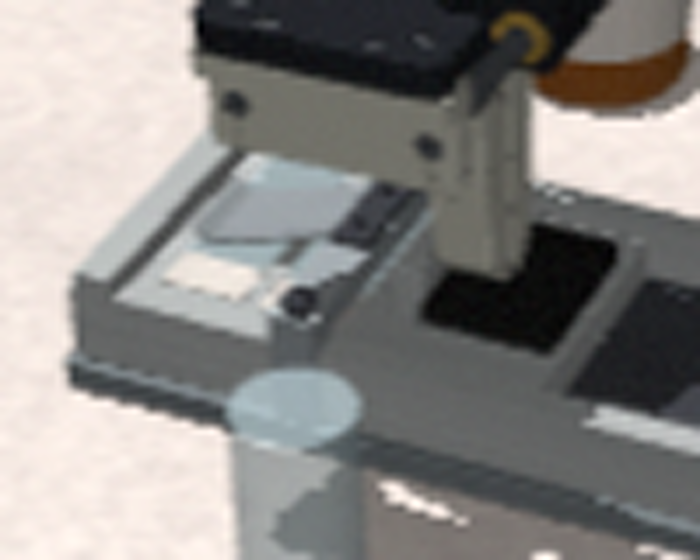

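```bash
python3 -m inch '-1 -0.002 0 0 0 0 0; -1 -0.0015 0 0 0 0 0; -1 0 0 0 0 0 0; -1 0 0 0 0 0 0'; python3 -m inch '-1 0 0 -0.001 0 0 0; -1 0 0 -0.001 0 0 0; -1 0 0 0 0 0 0; -1 0 0 0 0 0 0'
```

```text
time_s: 13.77
tool_pos: [0.5377, -0.0447, 0.0546]
tcp_rot: [1.0, -0.011, -0.006, -0.001]
wrist_force: [-12.2, -1.6, 3.5]
width: 0.0006
time_s: 14.1
tool_pos: [0.5381, -0.0448, 0.0561]
tcp_rot: [1.0, -0.011, -0.006, -0.001]
wrist_force: [-10.4, -2.1, -1.8]
width: 0.0004
```

```bash
python3 -m inch '-1 -0.001 0 0 0 0 0; -1 -0.0005 0 0 0 0 0; -1 0 0 0 0 0 0; -1 0 0 0 0 0 0'
```

```text
time_s: 14.43
tool_pos: [0.538, -0.0448, 0.0565]
tcp_rot: [1.0, -0.011, -0.004, -0.001]
wrist_force: [-7.0, -1.0, -1.7]
width: 0.0007
```

```bash
python3 -m inch '-1 -0.001 0 0 0 0 0; -1 -0.0005 0 0 0 0 0; -1 0 0 0 0 0 0; -1 0 0 0 0 0 0';  python3 -m inch '-1 -0.0005 0 0 0 0 0; -1 -0.0005 0 0 0 0 0; -1 0 0 0 0 0 0'
```

```text
time_s: 14.77
tool_pos: [0.5377, -0.0448, 0.0573]
tcp_rot: [1.0, -0.011, -0.003, -0.001]
wrist_force: [-5.4, -0.3, 2.5]
width: 0.0005
time_s: 15.02
tool_pos: [0.5377, -0.0449, 0.0577]
tcp_rot: [1.0, -0.011, -0.002, -0.0]
wrist_force: [-5.7, 0.0, 2.0]
width: 0.0005
```

```bash
python3 -m inch '-1 -0.0005 0 -0.0002 0 0 0; -1 -0.0005 0 -0.0002 0 0 0; -1 0 0 0 0 0 0; -1 0 0 0 0 0 0'; python3 -m inch '-1 -0.0005 0 -0.0002 0 0 0; -1 -0.0005 0 -0.0002 0 0 0; -1 0 0 0 0 0 0'
```

```text
time_s: 15.35
tool_pos: [0.5377, -0.0449, 0.0584]
tcp_rot: [1.0, -0.012, -0.001, -0.0]
wrist_force: [-4.8, 2.3, -1.0]
width: 0.0004
time_s: 15.6
tool_pos: [0.5377, -0.0454, 0.0592]
tcp_rot: [1.0, -0.012, 0.0, -0.0]
wrist_force: [-2.9, 1.7, -2.8]
width: 0.0002
```

```bash
python3 -m inch '-1 -0.0005 0 0 0 0 0; -1 -0.0005 0 0 0 0 0; -1 0 0 0 0 0 0'; python3 -m inch '-1 -0.0005 0 0 0 0 0; -1 -0.0005 0 0 0 0 0; -1 0 0 0 0 0 0'
```

```text
time_s: 15.85
tool_pos: [0.5375, -0.0457, 0.0597]
tcp_rot: [1.0, -0.012, 0.001, 0.0]
wrist_force: [-0.6, 0.1, -1.0]
width: 0.0002
time_s: 16.1
tool_pos: [0.5365, -0.0457, 0.0598]
tcp_rot: [1.0, -0.012, 0.001, 0.0]
wrist_force: [0.8, 0.1, -0.3]
width: 0.0008
```

```bash
python3 - <<'E'
from bench import *
from h import *
d=capture("side"); cv2.imwrite("pics/side9.png",cv2.resize(cv2.convertScaleAbs(d["image"][145:225,240:340],alpha=1.6),None,fx=7,fy=7,interpolation=cv2.INTER_CUBIC))
o=observe(); print(o["tool_pos"],o["wrist_force"])
E
```

```text
[ 0.53633811 -0.04561015  0.05968179] [-0.02218222 -0.27566757 -0.73600181]
```

View pics/side9.png

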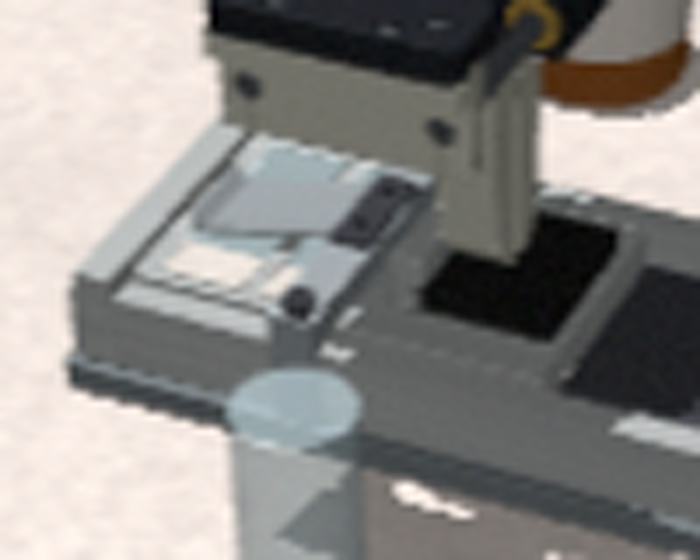

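Contact is gone and the nose lies against the stop. I'll lift the fingers clear and look again.

```bash
python3 -m inch '-1 -0.003 0 -0.001 0 0 0; -1 -0.001 0 -0.005 0 0 0; -1 0 0 -0.015 0 0 0; -1 0 0 -0.03 0 0 0; -1 0 0 -0.03 0 0 0; -1 0 0 -0.03 0 0 0; -1 0 0 -0.03 0 0 0; -1 0 0 -0.03 0 0 0; -1 0 0 0 0 0 0'; python3 -m inch '-1 -0.02 0.03 0 0 0 0; -1 -0.02 0.03 0 0 0 0; -1 -0.02 0.03 0 0 0 0; -1 -0.02 0.03 0 0 0 0; -1 -0.02 0.03 0 0 0 0; -1 -0.02 0.03 0 0 0 0; -1 -0.02 0.03 0 0 0 0; -1 -0.02 0.03 0 0 0 0; -1 -0.02 0.03 0 0 0 0; -1 -0.02 0.03 0 0 0 0; -1 0 0.03 0 0 0 0; -1 0 0 0 0 0 0'; python3 - <<'E'
from bench import *
from h import *
for n,(r0,r1,c0,c1),f in(("top",(110,260,310,410),4),("side",(145,240,240,395),5)):
    d=capture(n); pickle.dump(d,open(n+"10.pkl","wb")); cv2.imwrite(f"pics/{n}10.png",cv2.resize(cv2.convertScaleAbs(d["image"][r0:r1,c0:c1],alpha=1.6),None,fx=f,fy=f,interpolation=cv2.INTER_CUBIC))
    cv2.imwrite(f"pics/{n}10f.png",d["image"])
    if n=="top":
        P=pts(d).reshape(400,640,3)
        for r in range(120,215,3): print(r,(P[r,345:378:5,2]*1000).round().astype(int))
E
```

```text
time_s: 16.9
tool_pos: [0.5346, -0.0461, 0.2373]
tcp_rot: [1.0, -0.012, 0.006, 0.002]
wrist_force: [0.1, 0.6, 0.6]
width: 0.0009
time_s: 17.9
tool_pos: [0.3226, -0.3756, 0.2304]
tcp_rot: [1.0, -0.014, 0.0, 0.002]
wrist_force: [-0.2, 0.0, -0.8]
width: 0.0006
120 [ 0 -1  1  1 -1  0  1]
123 [42 39 41 39 39 41 39]
126 [40 38 41 40 39 37 41]
129 [37 37 36 34 38 35 36]
132 [ 37  38  38 850  39  36  34]
135 [35 36 41 37 38 37 36]
138 [38 36 38 44 41 35 36]
141 [34 37 42 40 41 37 36]
144 [35 36 46 43 44 34 37]
147 [35 36 44 46 47 37 34]
150 [38 34 45 46 48 35 36]
153 [44 45 49 49 50 47 44]
156 [48 45 50 51 49 46 46]
159 [45 42 42 45 41 44 42]
162 [35 37 35 35 37 34 36]
165 [38 53 55 54 52 57 35]
168 [39 51 53 52 51 51 39]
171 [37 44 44 43 44 43 35]
174 [38 42 44 43 46 45 36]
177 [37 44 43 45 46 44 35]
180 [36 43 43 45 42 47 37]
183 [34 44 44 46 44 45 36]
186 [38 46 44 45 45 46 37]
189 [34 44 44 42 41 45 37]
192 [24 25 25 25 23 22 23]
195 [23 23 23 21 25 22 22]
198 [20 21 23 19 24 20 20]
201 [22 23 22 22 23 23 23]
204 [22 22 23 21 24 22 25]
207 [20 20 21 21 23 22 25]
210 [22 20 20 23 23 25 22]
213 [21 22 23 25 23 23 24]
```

View pics/top10.png

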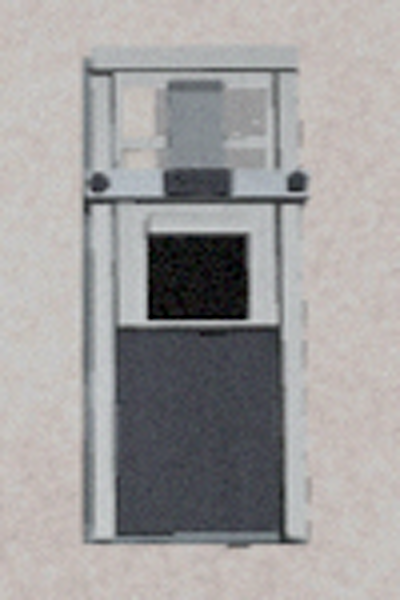

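View pics/side10.png

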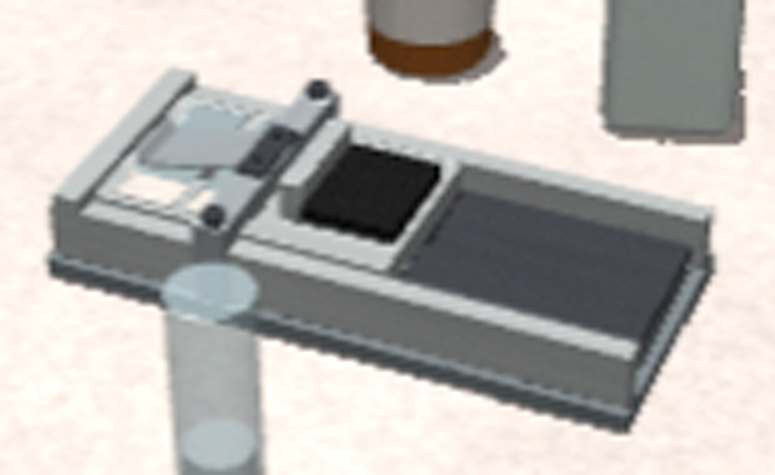

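View pics/side10f.png

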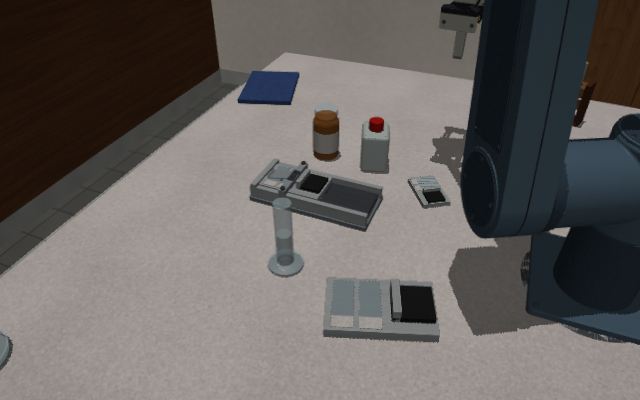

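```bash
python3 - <<'E'
from h import *
d=pickle.load(open("top10.pkl","rb")); a=pickle.load(open("top0.pkl","rb"))
g=d["image"].mean(2)
for c in(360,): 
    col=g[:,342:376].mean(1); print([(r,int(col[r])) for r in list(range(124,133))+list(range(186,196))+list(range(240,248))])
rear=ray(d,[[358,190.9]],.036)[0,0]; br=ray(d,[[358,159.5]],.046)[0,0]; print("rear edge",rear,"entry",ray(d,[[358,244.5]],.034)[0,0],"stop face top",ray(d,[[358,127.5]],.04)[0,0])
df=cv2.absdiff(d["image"],a["image"]).max(2)
for n,(u0,u1,v0,v1) in dict(cyl=(243,283,178,214),jug=(420,482,190,237),jar=(424,475,130,177)).items(): print(n,np.median(df[v0:v1,u0:u1]),(df[v0:v1,u0:u1]>40).sum())
from bench import observe; print(observe()["time_s"])
E
```

```text
[(124, 110), (125, 110), (126, 110), (127, 59), (128, 107), (129, 109), (130, 96), (131, 93), (132, 90), (186, 38), (187, 39), (188, 39), (189, 34), (190, 112), (191, 75), (192, 32), (193, 36), (194, 44), (195, 44), (240, 45), (241, 45), (242, 43), (243, 63), (244, 80), (245, 67), (246, 101), (247, 116)]
rear edge 0.5052280183943899 entry 0.40007420936955534 stop face top 0.6329623549069338
cyl 3.0 0
jug 3.0 0
jar 4.0 0
18.0
```

```bash
python3 -c "
from bench import close_job
print(close_job())"
```

```text
the job is handed in; nothing more can be done
None
```

The carrier is home against the end stop, held up against the bridge by the bed, and the job is handed in. With the fingers shut, I pressed the thumb rest until the bed bottomed. I then pushed on the ridge, sliding the carrier under the bridge and leaf until it stalled. I let the bed rise, backed off the ridge and lifted the fingers clear.

**Home position:** At the stop the carrier took 22 N of push without moving more than about 0.1 mm. Afterwards the pictures show its nose against the stop and its top at about 36 mm, level with the bridge's underside. Its rear edge is 105 mm from the entry, where 106 mm is expected. Rear edge to stop face measured 128 mm against the carrier's 130 mm, which is within the pixel and calibration error.

**Bystanders:** The cylinder, jug and jar look unchanged between the first and last pictures. The robot touches nothing, and the clock stood at 18 s.

**What did not go cleanly:**
- **First push:** it stuck because I was pressing too hard. The largest reading was 61 N down and 44 N sideways at the wrist, and I eased off before going on.
- **Slide height:** the bed was not always fully down. It stood up to about 1 mm off the bottom at first, leaving about 3 mm clearance under the bridge, and within 0.5 mm further in.
- **Release:** the ridge clung to the fingers with up to about 3 N upward. The pictures afterwards show the carrier lying flat.

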